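# Slide a strap blank along the fence into the drill jig

### The arm

A 6-joint arm with a two-finger parallel gripper is mounted at the origin on the work surface. World frame = base frame: x ahead of the robot, y to its left, z up, the work surface at z = 0. Lengths are in m, angles in degrees, forces in N, time in s.
With the tool pointing down it reaches from about 0.25 to 0.725 m from the base axis. Payload 9.7 kg.
Tool frame: the origin (TCP) lies at the very end of the fingers, on their centre line; the grasp point (between the pads) lies 19 mm behind it; y points along the fingers, x is the direction in which the jaws open and shut, and the axes are right-handed (so a half turn about y gives the same grasp; the last joint's range is limited). The gripper opens to 85 mm and grips with 20 to 120 N. Pads are 22 mm wide; open, the fingers measure 114 mm over their backs; the gripper's body (76 mm by 85 mm) begins 54 mm behind the grasp point. The pads swing forward as they close: fully open they stand 13 mm farther back than shut.
Start: joints at [74.37, 4.979, 10.078, 95.1, 0, 90], TCP at [0.148, 0.53, 0.231] pointing down, gripper open.
Joint ranges: [-179.16, 179.16], [-48.56, 103.87], [-65.8, 70.77], [-126.05, 130.52], [-82.76, 87.17], [-180, 180]. Speed limits (degrees/s): [127.2, 127.2, 147.25, 180, 180, 180].

### API

Orientations are given as [roll, pitch, yaw] about the fixed x, y, z axes, in that order (R = Rz(yaw) Ry(pitch) Rx(roll)).
In Python, from workcell import bot gives the robot as it stands.
- The arm moves only by the shell command python3 -m jog 'ROWS' [FORCE]. ROWS is JSON, a list of rows, each a list of 7 numbers: the closure, from 0 (fully open) to 1 (shut), then the shift along the world's x, y, z in units of 25 mm (1.0 is 25 mm), then the turn, a rotation vector about the world's x, y, z in units of 5 degrees (1.0 is 5 degrees). A call has 1 to 5 rows; each row is the pose to reach, as a shift and turn from the pose commanded when the call began; what a row does not reach only later rows make up. A row lasts 1/10 s, in which the tool goes at most 50 mm and 8.59 degrees, less where a joint would pass 70% of its speed; a pose out of reach is approached as far as the arm can. A call with a gripper value outside its range is refused whole. The fingers move at their own pace and stop on an object; FORCE is the grip in N (left out, the last holds). Time passes only in rows, so rows that repeat a pose let the fingers close. It gives the time, the measured TCP pose, the force and the opening at its end, in the units of the state.
- bot.get_obs(): the state, without advancing time (a new reading comes with each control period).
- bot.camera(name): name is "scene" or "top" or "wrist"; returns (picture, depth): 420x560x3 uint8, red, green, blue; 420x560 float32, m along the optical axis (not along the pixel's ray), 0 where there is no reading.
- bot.camera_model(name): a dict with "fx", "fy", "cx", "cy" (pixels), "rvec" (rotation vector, rad) and "tvec" (3), from world to camera coordinates, as OpenCV has them; the wrist camera has in their place "tool_from_camera" (4x4, takes a point from camera to tool coordinates, whose origin is the TCP and whose axes are the tool frame's). Camera axes: x right, y down, z forward; pixel columns grow to the right and rows downward; lengths in m; the calibration is good to about 2 mm. A picture is of the moment at which its call begins: read the wrist's pose just before it. camera_model takes no time and is no camera call.
- bot.job_done(): hands the job in, once; it reports no verdict.
Trained networks look in the newest picture that a camera, given by its name, has taken for a name from the list of things; names that differ only in an ending like _2 or _b are one class to them, and where a whole thing is asked for, a point or a joint stands for the part that bears it (a point fixed in the world has none). Each returns a list of dicts, best first, with "conf" (0 to 1); they miss things now and then, are a little off and sometimes report something else, mostly with a low value. They report only what shows in the picture. A call takes as long as a camera call. They do not tell look-alikes from the thing itself.
- bot.regions_of(camera, label): "pixels" (420x560 bool, what is visible of it) and "point" ([row, column] in pixels, amid what is visible of it).
The state is a dict: "time": time; "q": joint angles; "qd": joint speeds; "joint_efforts": joint torques, N m; "ee_pos": TCP position; "tcp_rot": TCP orientation; "wrist_force": force on the tool from outside, world axes, zero at the start; "torque": the same for the moment, N m; "opening": finger opening in m.
Only numpy, scipy, OpenCV 4.12 (cv2) and the standard library are available. Lean on these libraries where they do the work, as an engineer would, in place of code of your own. Each camera call takes 0.05 s, during which the arm holds its last target. There are 200 camera calls.

### The job

Load the brass strap blank into the drill jig by pushing it with the fingertips, never lifting it: first press it flat against the long steel fence while it is still clear of the pocket, then, keeping it along the fence, slide it under the bush plate until it is fully home against the end stop and still flat against the fence. Leave the oil bottle, the hammer and the pliers where they are.

Things in the scene. Friction and masses are not known exactly. Their poses are not given: they have to be found in the camera images.
- jig: Drill jig bolted to the bench: black plate 150 mm (x) by 320 (y) by 12 thick, blank and pocket on top. Origin at the centre of its underside, on the bench; x points towards the fence, y towards the end stop. The points below give points in this frame, in mm, and share its axes. Four lugs with bolt heads (16 mm high) lie just beyond the plate's two ends.
- fence (a point): Mid-length of the bright steel fence, on the face the blank goes against, at plate level: jig frame (55, 0, 12). The fence runs along y over the plate's whole 320 mm, is 16 mm thick and 8 mm high, so the blank's top stands 2 mm above it.
- stop (a point): Face of the end stop, at plate level, in the corner with the fence: jig frame (55, 144, 12). The stop is 12.5 mm high and square to the fence. The pocket is this corner, closed in front by the guide and above by the bush plate; it is open only towards -y.
- guide (a point): Tip of the round nose (8 mm radius) of the front guide, at plate level: jig frame (8, 92, 12). The guide is 16 mm wide (x 0 to 16) and runs from here to the stop, leaving a slot 39 mm wide beside the fence for the 36 mm blank. With the blank home, its last 38 mm stick out before this nose.
- bush (a point): Top of the round drill bush on the bright bush plate over the slot: jig frame (37, 128, 40.5). The bush plate spans x 0 to 71, y 108 to 148, its underside 24.5 and its top 34.5 mm above the bench, so the blank passes under it with 2.5 mm to spare; the last 54 mm of a blank that is home stay uncovered.
- home (a point): Point where the centre of the blank lies when it is fully home: in the jig's frame at x = +37, y = +99, 17 mm above the bench. Axes as the jig's.
- blank_center (a point): Centre (half-way up) of the brass blank, a bar 36 mm (x) by 90 (y) by 10 (z), about 0.27 kg, loose on the jig's plate away from the fence, turned up to 0.4 rad from the jig's axes. Its underside is 12 mm above the bench; the end with a drilled hole (-y) trails. Oiled, it slides on plate and fence (friction about 0.22) far more easily than on a fingertip (0.6 or more).
- oil: Yellow oil bottle with red cap, 54 mm diameter, 135 mm tall, standing on the bench beyond the end-stop end of the jig. Origin at the centre of its foot. Bystander.
- hammer: Hammer, 270 mm long, 26 mm high, lying on the bench on the robot's side of the jig, roughly parallel to it. Origin half-way along it, on its underside. Bystander.
- pliers: Combination pliers with orange handles, 175 mm long, 13 mm high, lying on the bench beyond the open end of the jig. Origin under the pivot. Bystander.
Not all that is in view belongs to the job. Of the things shaped like the part that bears blank_center, the brass one is meant.

How it is judged (in metres and radians):
On the way:
1. the blank lies flat against the fence (gap under 2.5 mm, within 0.06 rad), its leading end still short of the front guide (x of blank_center in the frame of home above -0.0025 m and angle between the y axis of blank_center and the y axis of jig, either way round below 0.06 rad and y of blank_center in the frame of home below -0.052 m and z of blank_center in the frame of home below 0.004 m), for 0.1 s.
At the end, for the whole second after the job is handed in: The blank rests in the corner pocket, flat on the plate, within 2 mm of both fence and end stop and within 0.035 rad of square, at rest (x of blank_center in the frame of home between -0.002 and 0.002 m and y of blank_center in the frame of home between -0.002 and 0.002 m and z of blank_center in the frame of home between -0.003 and 0.003 m and angle between the y axis of blank_center and the y axis of jig, either way round below 0.035 rad and linear speed of blank below 0.01 m/s); the robot touches nothing.
It fails at once if the blank is lifted (its centre more than 6 mm above where it slides) (z of blank_center in the frame of home above 0.006 m).
It fails at once if the blank is pushed towards the pocket away from the fence (more than 10 mm off it in the last 90 mm of travel) (y of blank_center in the frame of home above -0.09 m and x of blank_center in the frame of home below -0.01 m).
It fails at once if the oil bottle is moved more than 15 mm or tipped (distance of oil from where it was at the start of the episode above 0.015 m or angle between oil's own z axis and vertical above 0.3 rad).
It fails at once if the hammer is moved more than 15 mm (distance of hammer from where it was at the start of the episode above 0.015 m).
It fails at once if the pliers are moved more than 15 mm (distance of pliers from where it was at the start of the episode above 0.015 m).
It also fails if it takes over 48 s, if anything falls off the work surface, if the arm or the gripper's body presses on something with over 40 N, if the wrist force passes 120 N, or if a joint passes its speed limit or range.

## Working session

There is one attempt and no reset: what is moved stays moved. The work goes in short steps, Python scripts to look and compute and a shell command to move; the robot and the scene stay as the last step left them, time stands still between calls to the robot, and variables do not carry over. Pictures are saved under pics/ and viewed, about 8 in all and at most 12, crops included, and the job is handed in when it is done.

```bash
mkdir -p pics; ls
cat > h.py <<'E'
import numpy as np, cv2
from workcell import bot
def cam(name):
    o=bot.get_obs(); p,d=bot.camera(name); m=bot.camera_model(name)
    if name=="wrist":
        from scipy.spatial.transform import Rotation as R
        T=np.eye(4); T[:3,:3]=R.from_euler('xyz',o['tcp_rot'],degrees=True).as_matrix(); T[:3,3]=o['ee_pos']
        W=T@np.array(m['tool_from_camera'])
    else:
        C=np.eye(4); C[:3,:3]=cv2.Rodrigues(np.array(m['rvec'],float))[0]; C[:3,3]=np.ravel(m['tvec']); W=np.linalg.inv(C)
    v,u=np.mgrid[:420,:560]
    P=np.stack([(u-m['cx'])/m['fx']*d,(v-m['cy'])/m['fy']*d,d],-1)@W[:3,:3].T+W[:3,3]
    P[d==0]=np.nan
    return p,P,m,W
def save(n,p): cv2.imwrite('pics/'+n,p[...,::-1])
E
python3 - <<'E'
from h import *
o=bot.get_obs(); print({k:np.round(o[k],3) for k in('time','ee_pos','tcp_rot','wrist_force','opening')})
p,P,m,W=cam('top'); save('top1.png',p); np.save('P.npy',P); print(W.round(3))
for l in ['jig','blank_center','oil','hammer','pliers','fence','stop','guide','bush']:
    try:
        for r in bot.regions_of('top',l)[:3]:
            q=P[r['pixels']]; print(l,round(r['conf'],2),np.round(r['point']),r['pixels'].sum(),np.nanmedian(q,0).round(3))
    except Exception as e: print(l,e)
E
```

```text
pics
{'time': np.float64(0.0), 'ee_pos': array([0.148, 0.529, 0.231]), 'tcp_rot': array([-9.000e+01,  7.600e-02,  7.437e+01]), 'wrist_force': array([-0.112,  0.585, -0.003]), 'opening': np.float64(0.085)}
[[-0.047 -0.975  0.215  0.37 ]
 [-0.999  0.045 -0.013  0.02 ]
 [ 0.003 -0.216 -0.976  1.007]
 [ 0.     0.     0.     1.   ]]
jig 0.96 [213. 291.] 6837 [ 0.576 -0.04   0.012]
blank_center 0.97 [137. 288.] 432 [ 0.776 -0.052  0.009]
blank_center 0.89 [189. 393.] 534 [ 0.629 -0.325  0.009]
blank_center 0.73 [220. 302.] 542 [ 0.545 -0.075  0.021]
oil 0.97 [177. 189.] 541 [0.66  0.208 0.089]
hammer 0.59 [274. 239.] 1372 [0.414 0.089 0.023]
pliers 0.83 [251. 390.] 596 [ 0.454 -0.287  0.011]
pliers 0.52 [209. 288.] 6872 [ 0.577 -0.039  0.012]
stop 0.93 [210. 287.] 7066 [ 0.576 -0.041  0.012]
stop 0.26 [178. 187.] 555 [0.66  0.209 0.09 ]
guide 0.58 [211. 288.] 6803 [ 0.576 -0.039  0.012]
bush 0.74 [211. 288.] 6876 [ 0.577 -0.038  0.012]
```

View pics/top1.png

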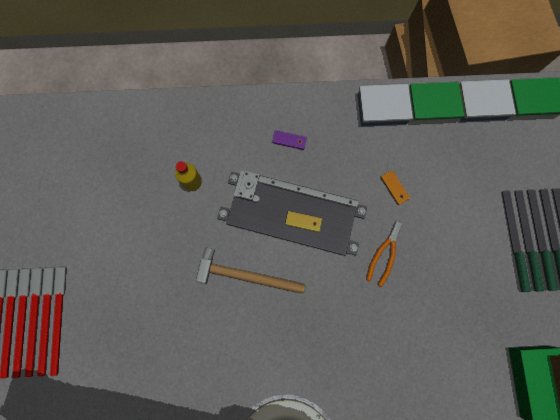

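The top view shows the jig at about (291,213) with its fence on the far side and the stop at left. The brass blank lies on the plate at (302,220). The purple (290,140) and orange (395,188) blanks are decoys. The hammer is at (255,278) on the near side. Next I'll move the wrist over the jig for a closer look.

```bash
python3 -m jog '[[1,2,-2.5,0,0,0,0],[1,4,-6,0,0,0,0],[1,6,-9,0,0,0,0],[1,8,-12,0.5,0,0,0],[1,9.5,-14.5,1,0,0,0]]'; python3 -c "
from h import *
print(np.round(bot.camera_model('wrist')['tool_from_camera'],3), bot.get_obs()['ee_pos'])"
```

```text
time: 1.0
ee_pos: [0.2874, 0.3206, 0.2389]
tcp_rot: [-90.0, -0.0, 74.4]
wrist_force: [1.6, 1.6, -0.1]
opening: 0.0122
[[ 1.     0.001  0.    -0.   ]
 [ 0.    -0.327  0.945 -0.142]
 [ 0.001 -0.945 -0.327  0.086]
 [ 0.     0.     0.     1.   ]] [0.28738372 0.32055597 0.23893954]
```

```bash
python3 -m jog '[[1,1.7,-2.7,0.3,0,0,0],[1,3.4,-5.4,0.6,0,0,0],[1,5.1,-8.1,0.9,0,0,0],[1,6.8,-10.8,1.2,0,0,0],[1,8.5,-13.5,1.2,0,0,0]]';python3 -m jog '[[1,0,0,0,0,0,0]]'
```

```text
time: 1.5
ee_pos: [0.4203, 0.1096, 0.2612]
tcp_rot: [-90.1, -0.0, 74.4]
wrist_force: [0.9, 0.8, -0.5]
opening: 0.0001
time: 1.6
ee_pos: [0.4218, 0.107, 0.2606]
tcp_rot: [-90.1, 0.0, 74.0]
wrist_force: [-0.6, 0.9, -0.1]
opening: 0.0003
```

```bash
python3 -m jog '[[1,1,-1.5,0.2,0,0,0],[1,2,-3,0.4,0,0,0],[1,3,-4.8,0.6,0,0,0],[1,3,-4.8,0.6,0,0,0],[1,3,-4.8,0.6,0,0,0]]'
python3 - <<'E'
from h import *
print(bot.get_obs()['tcp_rot'])
p,P,m,W=cam('wrist'); save('w1.png',p); np.savez('w1.npz',p=p,P=P,W=W)
for l in ['jig','blank_center']:
    for r in bot.regions_of('wrist',l)[:3]:
        q=P[r['pixels']]; print(l,round(r['conf'],2),np.round(r['point']),r['pixels'].sum(),np.nanmedian(q,0).round(4))
        np.save(f'{l}_{r["conf"]:.2f}.npy',r['pixels'])
print(m['fx'],m['cx'],m['cy'])
E
```

```text
time: 2.1
ee_pos: [0.4947, -0.009, 0.2751]
tcp_rot: [-89.9, 0.0, 74.2]
wrist_force: [-0.2, 0.8, -0.1]
opening: -0.0001
[-8.99432269e+01  1.01819618e-03  7.42455195e+01]
jig 0.89 [236. 282.] 20529 [ 0.5692 -0.0322  0.0118]
blank_center 0.88 [315. 118.] 1298 [ 0.6244 -0.3242  0.0095]
blank_center 0.65 [231. 246.] 1588 [ 0.5427 -0.0747  0.0216]
299.16133933106306 282.10426070675925 219.44258770244343
```

View pics/w1.png

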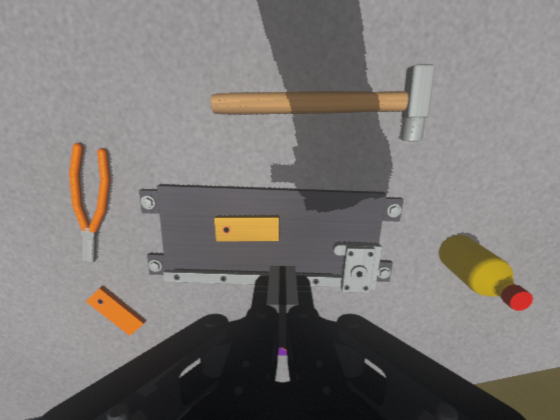

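The wrist view shows the brass blank at (246,230), the fence along row 277 and the bush plate at (360,270). The stop is towards the right, and image-up is the robot side. Next I'll fit the poses.

```bash
cat > fit.py <<'E'
from h import *
import sys
def fitpose(p,P,W,m,verbose=True):
    hsv=cv2.cvtColor(p,cv2.COLOR_RGB2HSV); c=W[:3,3]
    v,u=np.mgrid[:420,:560]
    ray=np.stack([(u-m['cx'])/m['fx'],(v-m['cy'])/m['fy'],np.ones(u.shape)],-1)@W[:3,:3].T
    at=lambda z: (c+ray*((z-c[2])/ray[...,2])[...,None])[...,:2]
    z=P[...,2]; near=(abs(P[...,0]-.57)<.13)&(abs(P[...,1]+.04)<.2)
    def rect(mask,h):
        mask=cv2.morphologyEx(mask.astype(np.uint8),cv2.MORPH_OPEN,np.ones((3,3)))
        n,L,s,_=cv2.connectedComponentsWithStats(mask); k=1+np.argmax(s[1:,4]); 
        cn=cv2.findContours((L==k).astype(np.uint8),cv2.RETR_EXTERNAL,cv2.CHAIN_APPROX_NONE)[0][0][:,0]
        xy=at(h)[cn[:,1],cn[:,0]]
        b=cv2.boxPoints(cv2.minAreaRect((xy*1000).astype(np.float32)))
        e0,e1=b[1]-b[0],b[2]-b[1]; 
        if np.linalg.norm(e0)<np.linalg.norm(e1): L_,S_=e1,e0
        else: L_,S_=e0,e1
        if L_[1]<0: L_=-L_
        return b.mean(0),np.degrees(np.arctan2(L_[1],L_[0])),np.linalg.norm(L_),np.linalg.norm(S_),s[k,4]
    brass=near&(hsv[...,0]>15)&(hsv[...,0]<32)&(hsv[...,1]>130)&(z>.005)
    return brass,near,hsv,z,at,rect
if __name__=='__main__':
    d=np.load('w1.npz'); p,P,W=d['p'],d['P'],d['W']; m=bot.camera_model('wrist')
    brass,near,hsv,z,at,rect=fitpose(p,P,W,m)
    print('blank',rect(brass,.022))
    print('z brass',np.nanmedian(z[brass]))
    bp=near&(z>.030)&(z<.045)&(hsv[...,2]>110)&(hsv[...,1]<60)
    print('bush',rect(bp,.0345))
    pl=near&(z>.007)&(z<.016)&(hsv[...,2]<85)
    fe=near&(z>.015)&(z<.025)&(hsv[...,2]>110)&(hsv[...,1]<60)
    print('fence',rect(fe,.020), rect(fe&(np.arange(560)[None]<265),.020))
    jg=near&(z>.006)
    print('plate',rect(jg&~((hsv[...,2]>110)&(hsv[...,1]<60)),.012))
    g=np.zeros_like(p); g[pl]=(90,90,90); g[fe]=(0,255,0); g[bp]=(255,0,0); g[brass]=(255,255,0)
    save('seg.png',cv2.resize(np.hstack([p[150:310,130:420],g[150:310,130:420]]),None,fx=1.35,fy=1.35))
E
python3 fit.py
```

```text
blank (array([543.1576 , -75.15647], dtype=float32), np.float32(74.28901), np.float32(89.14505), np.float32(34.747387), np.int32(1455))
z brass 0.021596753122644474
bush (array([644.02625,  62.22245], dtype=float32), np.float32(162.48431), np.float32(70.71705), np.float32(40.59458), np.int32(1090))
fence (array([ 599.542  , -168.16315], dtype=float32), np.float32(74.29167), np.float32(65.84816), np.float32(15.368912), np.int32(390)) (array([ 599.542  , -168.16315], dtype=float32), np.float32(74.29167), np.float32(65.84816), np.float32(15.368912), np.int32(390))
plate (array([711.9868 , -69.81467], dtype=float32), np.float32(74.30065), np.float32(903.07275), np.float32(443.34006), np.int32(53957))
```

View pics/seg.png

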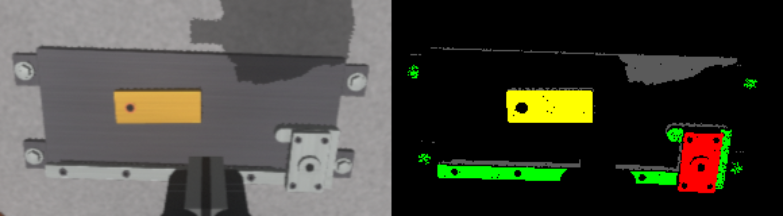

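```bash
cat > jigfit.py <<'E'
from fit import *
d=np.load('w1.npz'); p,P,W=d['p'],d['P'],d['W']; m=bot.camera_model('wrist')
brass,near,hsv,z,at,rect=fitpose(p,P,W,m)
fe=near&(z>.015)&(z<.025)&(hsv[...,2]>110)&(hsv[...,1]<60)
A=at(.020)
cols=[c for c in list(range(170,255))+list(range(312,338)) if fe[255:300,c].sum()>4]
f=[];b=[]
for c in cols:
    r=np.where(fe[255:300,c])[0]+255; f.append(A[r.min(),c]); b.append(A[r.max(),c])
for n,q in(('front',f),('back',b)):
    vx,vy,x0,y0=cv2.fitLine(np.array(q,np.float32)*1000,cv2.DIST_HUBER,0,.01,.01).ravel(); 
    if vy<0: vx,vy=-vx,-vy
    print(n,np.degrees(np.arctan2(vy,vx)),'normal off',vy*x0-vx*y0)
# plate ends from left edge: dark plate vs bench
r=rect(near&(z>.030)&(z<.045)&(hsv[...,2]>110)&(hsv[...,1]<60),.0345); c=np.array(r[0])
for a in (72.5,73,73.5):
    t=np.radians(a); ex=np.array([np.sin(t),-np.cos(t)]); ey=np.array([np.cos(t),np.sin(t)])
    o=c-35.5*ex-128*ey
    bl=np.array(rect(brass,.022)[0]); q=bl-o
    print(a,'origin',o.round(1),'fence face off(bush)',ex@(o+55*ex),'blank jig',(q@ex).round(1),(q@ey).round(1))
E
python3 jigfit.py
```

```text
front 72.35148 normal off 615.3322
back 72.31711 normal off 629.3277
72.5 origin [571.7 -49.2] fence face off(bush) 615.0080950435444 blank jig -19.4 -33.4
73 origin [572.7 -49.8] fence face off(bush) 617.1932773171079 blank jig -20.8 -32.9
73.5 origin [573.6 -50.4] fence face off(bush) 619.3329429335404 blank jig -22.2 -32.4
```

```bash
python3 -m jog '[[1,0.4,-1,-1.5,0,0,-0.37],[1,0.46,-2.16,-3.3,0,0,-0.37],[1,0.46,-2.16,-5.1,0,0,-0.37],[1,0.46,-2.16,-6.9,0,0,-0.37],[1,0.46,-2.16,-8.6,0,0,-0.37]]';python3 -m jog '[[1,0,0,-0.4,0,0,0],[1,0,0,-0.4,0,0,0],[1,0,0,-0.4,0,0,0]]'
```

```text
time: 2.75
ee_pos: [0.5054, -0.0611, 0.0588]
tcp_rot: [-90.0, -0.0, 72.6]
wrist_force: [0.2, -0.5, -0.7]
opening: 0.0
time: 3.05
ee_pos: [0.5072, -0.0619, 0.0529]
tcp_rot: [-90.2, -0.0, 72.6]
wrist_force: [0.2, 0.4, 0.6]
opening: -0.0
```

```bash
python3 -m jog '[[1,0,0,-0.5,0,0,0],[1,0,0,-1.0,0,0,0],[1,0,0,-1.32,0,0,0],[1,0,0,-1.32,0,0,0],[1,0,0,-1.32,0,0,0]]'
python3 - <<'E'
from h import *
for i in range(1):
    o=bot.get_obs(); print(np.round(o['ee_pos'],4),np.round(o['wrist_force'],2))
p,P,m,W=cam('wrist'); o=bot.get_obs(); print(np.round(o['ee_pos'],4),np.round(o['wrist_force'],2))
save('w2.png',p)
E
```

```text
time: 3.55
ee_pos: [0.5059, -0.0624, 0.0173]
tcp_rot: [-90.0, 0.0, 72.5]
wrist_force: [0.2, 0.2, 0.5]
opening: -0.0
[ 0.5059 -0.0624  0.0173] [0.22 0.21 0.54]
[ 0.5062 -0.0625  0.0177] [0.01 0.71 0.04]
```

View pics/w2.png

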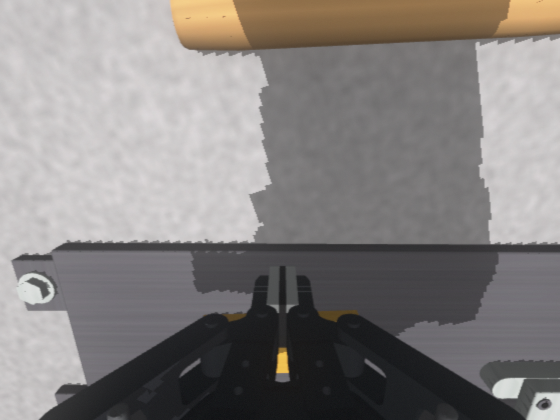

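The fingertip at (283,270) is on the plate just in front of the blank's side, with brass visible at (230–358,317). The hammer is clear. Now I'll push towards the fence.

```bash
python3 -m jog '[[1,0.34,-0.11,-0.06,0,0,0],[1,0.69,-0.22,-0.06,0,0,0],[1,1.03,-0.33,-0.06,0,0,0],[1,1.37,-0.44,-0.06,0,0,0],[1,1.72,-0.54,-0.06,0,0,0]]';python3 -m jog '[[1,0.19,-0.06,0,0,0,0],[1,0.38,-0.12,0,0,0,0],[1,0.55,-0.18,0,0,0,0],[1,0.55,-0.18,0,0,0,0]]'
python3 - <<'E'
from h import *
o=bot.get_obs(); q=(o['ee_pos'][:2]-np.array([.5715,-.049]))*1000; t=np.radians(72.4)
print('jig',q@[np.sin(t),-np.cos(t)],q@[np.cos(t),np.sin(t)])
E
```

```text
time: 4.1
ee_pos: [0.55, -0.0763, 0.016]
tcp_rot: [-90.0, 0.0, 72.5]
wrist_force: [0.1, -0.5, -0.3]
opening: -0.0001
time: 4.5
ee_pos: [0.5633, -0.0806, 0.016]
tcp_rot: [-90.0, 0.0, 72.5]
wrist_force: [-0.7, 0.8, 0.2]
opening: -0.0001
jig 1.7041377243239695 -32.591408416007994
```

Next come small steps until the force rises against the fence.

```bash
python3 -m jog '[[1,0.08,-0.025,0,0,0,0],[1,0.16,-0.05,0,0,0,0],[1,0.19,-0.06,0,0,0,0],[1,0.19,-0.06,0,0,0,0]]';python3 -m jog '[[1,0.04,-0.012,0,0,0,0],[1,0.06,-0.018,0,0,0,0],[1,0.06,-0.018,0,0,0,0]]'
```

```text
time: 4.9
ee_pos: [0.5677, -0.082, 0.016]
tcp_rot: [-90.0, 0.0, 72.5]
wrist_force: [0.0, -0.1, -0.5]
opening: 0.0002
time: 5.2
ee_pos: [0.5691, -0.0824, 0.016]
tcp_rot: [-90.0, -0.0, 72.5]
wrist_force: [0.4, 0.4, 0.4]
opening: 0.0
```

```bash
python3 -m jog '[[1,0.04,-0.012,0,0,0,0],[1,0.04,-0.012,0,0,0,0]]';python3 -m jog '[[1,0.04,-0.012,0,0,0,0],[1,0.04,-0.012,0,0,0,0]]';python3 -m jog '[[1,0.04,-0.012,0,0,0,0],[1,0.04,-0.012,0,0,0,0]]'
```

```text
time: 5.4
ee_pos: [0.5702, -0.0827, 0.016]
tcp_rot: [-90.0, -0.0, 72.5]
wrist_force: [-0.6, 0.1, -1.1]
opening: -0.0002
time: 5.6
ee_pos: [0.5708, -0.0829, 0.0159]
tcp_rot: [-90.0, 0.0, 72.5]
wrist_force: [-2.6, 0.8, 0.8]
opening: -0.0
time: 5.8
ee_pos: [0.5709, -0.0829, 0.0157]
tcp_rot: [-89.8, 0.0, 72.5]
wrist_force: [-7.6, 1.7, 2.1]
opening: -0.0
```

```bash
python3 -m jog '[[1,-0.3,0.1,0,0,0,0],[1,-0.6,0.19,0.4,0,0,0],[1,-0.6,0.19,2,0,0,0],[1,-0.3,-1.4,3.4,0,0,0],[1,0,-3.06,3.4,0,0,0]]';python3 -m jog '[[1,0,0,0,0,0,0],[1,0,0,0,0,0,0],[1,0,0,0,0,0,0]]'
cat > chk.py <<'E'
from fit import *
import sys
p,P,m,W=cam('wrist'); np.savez('w3.npz',p=p,P=P,W=W); save(sys.argv[1],p)
brass,near,hsv,z,at,rect=fitpose(p,P,W,m)
c,a,L,S,n=rect(brass,.022); q=c-[571.5,-49]; t=np.radians(72.4)
print('blank',c,a,L,S,'jig',q@[np.sin(t),-np.cos(t)],q@[np.cos(t),np.sin(t)])
fe=near&(z>.015)&(z<.025)&(hsv[...,2]>110)&(hsv[...,1]<60)
print('fence',rect(fe,.020))
E
python3 chk.py w3.png
```

```text
time: 6.3
ee_pos: [0.5743, -0.16, 0.1076]
tcp_rot: [-90.5, -0.0, 72.7]
wrist_force: [1.0, 0.3, -0.4]
opening: 0.0001
time: 6.6
ee_pos: [0.5717, -0.1591, 0.101]
tcp_rot: [-90.0, -0.0, 72.5]
wrist_force: [0.2, 0.9, 0.0]
opening: -0.0002
blank [594.7599  -93.01529] 72.57016 89.39477 36.724304 jig 35.480006104082 -34.921873305997295
fence (array([623.43976, -92.31644], dtype=float32), np.float32(72.27803), np.float32(267.59732), np.float32(16.216576), np.int32(4909))
```

View pics/w3.png

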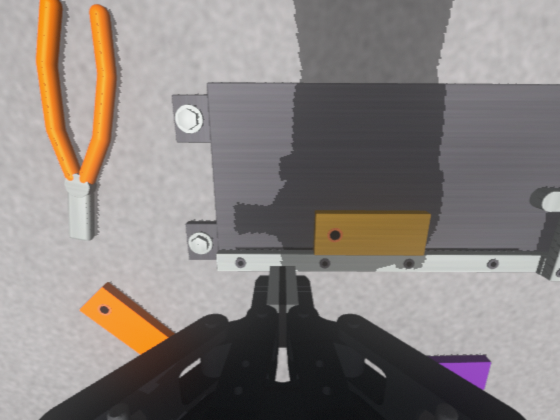

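The blank lies flat along the fence: 72.57° against the fence's 72.28°, with a fitted gap of about 1 mm. The blank is at (372,234), with its hole at the trailing end. Next I'll descend behind the trailing end and push along the fence with a slight inward bias.

```bash
python3 -m jog '[[1,-0.1,0.03,-1.5,0,0,0],[1,-0.1,0.03,-2.8,0,0,0],[1,-0.1,0.03,-3.4,0,0,0],[1,-0.1,0.03,-3.4,0,0,0],[1,-0.1,0.03,-3.4,0,0,0]]'
```

```text
time: 7.15
ee_pos: [0.5698, -0.1585, 0.0167]
tcp_rot: [-90.0, -0.0, 72.6]
wrist_force: [0.3, 0.2, -0.8]
opening: 0.0001
```

```bash
python3 -m jog '[[1,0.12,0.38,0,0,0,0],[1,0.25,0.76,0,0,0,0],[1,0.38,1.135,0,0,0,0],[1,0.51,1.51,0,0,0,0],[1,0.51,1.51,0,0,0,0]]';python3 -m jog '[[1,0.13,0.378,0,0,0,0],[1,0.26,0.756,0,0,0,0],[1,0.39,1.134,0,0,0,0],[1,0.39,1.134,0,0,0,0]]'; python3 chk.py w4.png
```

```text
time: 7.65
ee_pos: [0.5829, -0.1198, 0.0161]
tcp_rot: [-90.0, -0.0, 72.6]
wrist_force: [0.4, -0.4, -0.2]
opening: -0.0003
time: 8.05
ee_pos: [0.5925, -0.0916, 0.016]
tcp_rot: [-90.0, -0.0, 72.6]
wrist_force: [-0.3, -0.5, -0.1]
opening: -0.0002
blank [610.1891  -40.60099] 72.62935 89.365685 39.39685 jig 34.33846894512585 19.704272652556963
fence (array([650.56213  ,  -6.9992065], dtype=float32), np.float32(72.62596), np.float32(88.98457), np.float32(15.791129), np.int32(3139))
```

View pics/w4.png

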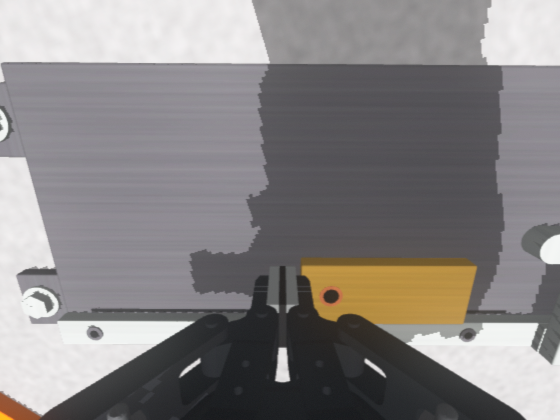

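The blank (389,290) is flat on the fence, with the finger at its trailing end and the leading end clear of the guide nose (545,245). I'll continue the push.

```bash
python3 -m jog '[[1,0.13,0.378,0,0,0,0],[1,0.26,0.756,0,0,0,0],[1,0.38,1.13,0,0,0,0],[1,0.38,1.13,0,0,0,0]]';python3 -m jog '[[1,0.13,0.378,0,0,0,0],[1,0.26,0.756,0,0,0,0],[1,0.38,1.13,0,0,0,0],[1,0.38,1.13,0,0,0,0]]'; python3 chk.py w5.png
```

```text
time: 8.5
ee_pos: [0.602, -0.0633, 0.016]
tcp_rot: [-90.0, -0.0, 72.6]
wrist_force: [0.4, 0.3, -0.3]
opening: -0.0
time: 8.9
ee_pos: [0.6115, -0.0351, 0.016]
tcp_rot: [-90.0, -0.0, 72.6]
wrist_force: [0.3, -0.3, 0.0]
opening: -0.0
blank [626.1437     9.402591] 72.62418 75.17815 38.64396 jig 34.426657754322534 72.19140705086386
fence (array([ 606.76483, -143.11244], dtype=float32), np.float32(72.62301), np.float32(112.28061), np.float32(16.3217), np.int32(4337))
```

```bash
python3 -m jog '[[1,0.09,0.27,0,0,0,0],[1,0.18,0.54,0,0,0,0],[1,0.18,0.54,0,0,0,0]]';python3 -m jog '[[1,0.03,0.076,0,0,0,0],[1,0.05,0.152,0,0,0,0],[1,0.05,0.152,0,0,0,0]]';python3 -m jog '[[1,0.012,0.038,0,0,0,0],[1,0.012,0.038,0,0,0,0]]';python3 -m jog '[[1,0.012,0.038,0,0,0,0],[1,0.012,0.038,0,0,0,0]]'
```

```text
time: 9.25
ee_pos: [0.6159, -0.0222, 0.016]
tcp_rot: [-90.0, -0.0, 72.6]
wrist_force: [-0.2, -0.2, 0.6]
opening: 0.0
time: 9.55
ee_pos: [0.6169, -0.019, 0.016]
tcp_rot: [-90.0, -0.0, 72.5]
wrist_force: [-0.3, 0.4, -1.2]
opening: 0.0001
time: 9.75
ee_pos: [0.6171, -0.0182, 0.016]
tcp_rot: [-90.0, -0.0, 72.5]
wrist_force: [0.2, -0.1, 0.3]
opening: 0.0005
time: 9.95
ee_pos: [0.6174, -0.0172, 0.016]
tcp_rot: [-90.0, -0.0, 72.5]
wrist_force: [-0.7, 0.2, 0.1]
opening: 0.0002
```

```bash
for i in 1 2 3; do :; done; python3 -m jog '[[1,0.012,0.038,0,0,0,0],[1,0.012,0.038,0,0,0,0]]';python3 -m jog '[[1,0.012,0.038,0,0,0,0],[1,0.012,0.038,0,0,0,0]]';python3 -m jog '[[1,0.012,0.038,0,0,0,0],[1,0.012,0.038,0,0,0,0]]'
```

```text
time: 10.15
ee_pos: [0.6178, -0.0162, 0.016]
tcp_rot: [-90.0, -0.0, 72.5]
wrist_force: [-1.2, -0.6, -0.5]
opening: 0.0002
time: 10.35
ee_pos: [0.6181, -0.0152, 0.016]
tcp_rot: [-90.0, -0.0, 72.5]
wrist_force: [-0.4, 0.9, -0.1]
opening: -0.0002
time: 10.55
ee_pos: [0.6184, -0.0143, 0.016]
tcp_rot: [-90.0, -0.0, 72.5]
wrist_force: [-0.0, -0.6, 0.2]
opening: 0.0001
```

```bash
python3 -m jog '[[1,0.012,0.038,0,0,0,0],[1,0.012,0.038,0,0,0,0]]';python3 -m jog '[[1,0.012,0.038,0,0,0,0],[1,0.012,0.038,0,0,0,0]]';python3 -m jog '[[1,0.012,0.038,0,0,0,0],[1,0.012,0.038,0,0,0,0]]'
```

```text
time: 10.75
ee_pos: [0.6185, -0.0137, 0.0159]
tcp_rot: [-90.0, 0.0, 72.5]
wrist_force: [-0.6, -3.1, 0.6]
opening: 0.0001
time: 10.95
ee_pos: [0.6184, -0.0136, 0.0159]
tcp_rot: [-90.0, 0.1, 72.5]
wrist_force: [-2.4, -7.0, 2.8]
opening: -0.0001
time: 11.15
ee_pos: [0.6185, -0.0134, 0.016]
tcp_rot: [-90.0, 0.2, 72.4]
wrist_force: [-5.3, -10.8, 2.7]
opening: 0.0001
```

Solid contact with the stop. I'll back off, rise and check.

```bash
python3 -m jog '[[1,-0.12,-0.38,0,0,0,0],[1,-0.3,-0.95,0.2,0,0,0],[1,-0.3,-0.95,1.8,0,0,0],[1,-0.3,-0.95,3.2,0,0,0],[1,-0.3,-0.95,3.2,0,0,0]]';python3 -m jog '[[1,0,0,0,0,0,0],[1,0,0,0,0,0,0]]'; python3 chk.py w6.png; python3 -c "
import cv2;cv2.imwrite('pics/w6c.png',cv2.resize(cv2.imread('pics/w6.png')[120:320,230:530],None,fx=2.6,fy=2.6))"
```

```text
time: 11.65
ee_pos: [0.614, -0.0361, 0.1021]
tcp_rot: [-90.5, -0.1, 72.5]
wrist_force: [0.2, -1.1, 0.1]
opening: 0.0002
time: 11.85
ee_pos: [0.6112, -0.0356, 0.0951]
tcp_rot: [-89.9, 0.0, 72.5]
wrist_force: [-0.5, -0.5, -0.1]
opening: -0.0001
blank [629.5921    17.811613] 72.55617 55.36011 37.567783 jig 35.17102939854709 81.24950864135825
fence (array([623.3768 , -92.14664], dtype=float32), np.float32(72.55611), np.float32(267.2053), np.float32(16.305922), np.int32(5443))
```

View pics/w6c.png

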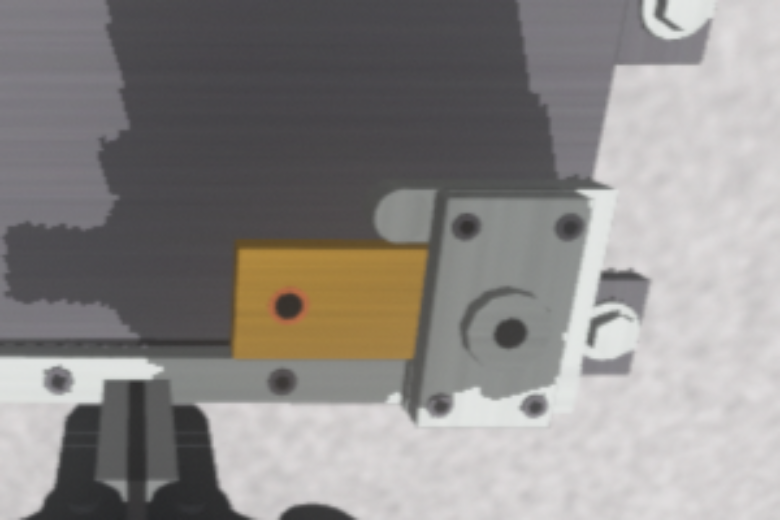

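Run:
```python
from fit import *
d=np.load('w3.npz'); p,P,W=d['p'],d['P'],d['W']; m=bot.camera_model('wrist')
t=np.radians(72.5); ex=np.array([np.sin(t),-np.cos(t)]); ey=np.array([np.cos(t),np.sin(t)])
def pt(cx,cy,z):
    u,v=230+cx/2.6-.3,120+cy/2.6-.3; r=W[:3,:3]@[(u-m['cx'])/m['fx'],(v-m['cy'])/m['fy'],1]
    q=(W[:3,3]+r*(z-W[2,3])/r[2])[:2]*1000-[571.5,-49]; return np.round([q@ex,q@ey],1)
r,c=int(120+215/2.6),int(230+385/2.6); print('nose z',P[r,c,2])
print('nose tip',pt(374,215,P[r,c,2]),'trail',pt(235,300,.022))
print('bush front edge top corners',pt(447,193,.0345),pt(420,425,.0345))
for x in (300,350): print('blank edge',pt(x,358.5,.022),'fence back',pt(x,402,.020),'blank near top edge',pt(x,247.5,.022))
```

```text
nose z 0.023841612778674692
nose tip [ 8.5 92.1] trail [35.3 53.9]
bush front edge top corners [ -0.7 107.7] [ 70.3 109. ]
blank edge [54.6 74.6] fence back [70.8 76.2] blank near top edge [18.8 72.2]
blank edge [54.6 90. ] fence back [70.8 91.9] blank near top edge [18.8 86.7]
```

```bash
python3 -c "
from h import *
print(bot.job_done()); o=bot.get_obs(); print(o['time'],o['wrist_force'])"
```

```text
the job is handed in; nothing more can be done
None
the job is handed in; nothing more can be done
```

The brass blank is home in the pocket, flat against the fence and against the end stop, and I handed the job in. `job_done()` gave no verdict, and the state could not be read afterwards.

**What I did:** With the fingers shut, I pushed the blank's side flat against the fence (about 8 N), well short of the guide. I then pushed its trailing end along the fence, slightly biased towards it, until the force rose to about 12 N at the stop. Finally I backed off and lifted the fingers clear; about 12 s had passed on the robot's clock by then.

**Last checks from the wrist camera, in the jig's frame:**

| Check | Measured | Expected |
|---|---|---|
| Trailing end of the blank, y | 53.9 mm | 54 |
| Blank edge on the fence side, x | 54.6 mm | 55 (fence face, about 54.8 as measured) |
| Blank edge on the near side, x | 18.8 mm | 19 |
| Guide nose tip, y (calibration check) | 92.1 mm | 92 |
| Blank angle against the fence | 0.0° apart | square |

**What disagreed:** My first jig fit put the stop contact about 3 mm further along y than the nominal position. The last close-up showed no such offset. A rough reading by eye suggested the blank was 4 mm short, but the calibrated calculation put that down to perspective.

**Not checked:** I did not measure the oil bottle, hammer or pliers again. The finger paths stayed clear of them, and the wrist force showed no contact except with the blank.

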